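# Park the evaporator needles and take out the dried tubes

### The arm

A 7-joint arm with a two-finger parallel gripper is mounted at the origin on a cart in front of the work surface, level with it; the furniture and walls round the work are solid. World frame = base frame: x ahead of the robot, y to its left, z up, the work surface at z = 0. Lengths are in m, angles in rad, forces in N, time in s.
With the tool pointing down it reaches from about 0.425 to 0.875 m from the base axis. Payload 4.7 kg.
Tool frame: the origin (TCP) lies on the centre line of the jaws, within the pads' length; the fingertips stand 19 mm ahead of it and the grasp point (between the pads) is the TCP; z points along the fingers, y is the line along which they close (so a half turn about z gives the same grasp; the last joint's range is limited). The gripper opens to 87 mm and grips with 3 to 60 N. Pads are 19 mm wide; open, the fingers measure 117 mm over their backs; the gripper's body (75 mm by 190 mm) begins 51 mm behind the grasp point.
Start: joints at [-1.117, 0.321, -0.07, 1.45, 0.023, 1.371, -0.057], TCP at [0.277, 0.588, 0.242] pointing down, gripper open.
Joint ranges: [-2.86, 2.86], [-0.3, 2.09], [-1.38, 1.24], [0.06, 2.45], [-1.56, 4.7], [0.09, 2.05], [-2.69, 2.69]. Speed limits (rad/s): [2.57, 2.57, 3.14, 3.14, 3.14, 3.14, 3.14].

### API

Orientations are given as a unit quaternion [x, y, z, w].
In Python, from workcell import get_obs, snapshot, get_calibration, job_done gives the robot as it stands. The module is installed in compiled form; this text tells all that it offers.
- The arm moves only by the tool arm_command, never from a script. Its argument "plan" is a list that holds one entry, the list of rows, each a list of 6 numbers: the shift along the tool's x, y, z in mm, then the turn, a rotation vector about the tool's x, y, z in degrees. In form: [[[x, y, z, wx, wy, wz], ...]]. A call has exactly 5 rows; each row is the pose to reach, as a shift and turn from the pose commanded when the call began, along the tool's axes at that moment; what a row does not reach only later rows make up. A row lasts 1/12 s, in which the tool goes at most 41.7 mm and 7.16 degrees, less where a joint would pass 70% of its speed; a pose out of reach is approached as far as the arm can. A call with a gripper value outside its range is refused whole. "gripper" is the finger opening in mm, from 0 to 87, set as the call begins (left out, the last holds). The fingers move at their own pace and stop on an object; "force" is the grip in N (left out, the last holds). Time passes only in rows, so rows that repeat a pose let the fingers close, or fill a call up. It gives the time, the measured TCP pose, the force, the opening and the grip force at its end, in the units of the state.
- get_obs(): the state, without advancing time (a new reading comes with each control period).
- snapshot(name): name is "scene" or "side" or "wrist"; returns the picture (420x560x3 uint8, red, green, blue); there is no depth.
- get_calibration(name): a dict with "intrinsics" (3x3 intrinsics, pixels), "k1" (the pictures are not rectified: a ray, as slopes to the right and down, at radius r is drawn at 1 + k1 r^2 times it, then the intrinsics apply), "R" (3x3) and "t" (3): a world point X has camera coordinates R X + t; the wrist camera has in their place "hand_eye" (4x4, takes a point from camera to tool coordinates, whose origin is the TCP and whose axes are the flange's). Camera axes: x right, y down, z forward; pixel columns grow to the right and rows downward; lengths in m; the calibration is good to about 2 mm. A picture is of the moment at which its call begins: read the wrist's pose just before it. get_calibration takes no time and is no camera call.
- job_done(): hands the job in; it is judged then, once.
The state is a dict: "time": time; "q": joint angles; "joint_vel": joint speeds; "joint_efforts": joint torques, N m; "tool_pos": TCP position; "eef_rot": TCP orientation; "force": force on the tool from outside, world axes, zero at the start; "wrist_torque": the same for the moment, N m; "width": finger opening in m; "gripper_force": force on a finger pad.
Only numpy, scipy, OpenCV 4.12 (cv2) and the standard library are available. Lean on these libraries where they do the work, as an engineer would, in place of code of your own. Each camera call takes 0.05 s, during which the arm holds its last target. There are 200 camera calls.

### The job

The samples in the small blow-down evaporator are dry. Raise its needle head by the lift bar just until the pawl catches the next notch up, let it down gently onto that notch and let go; then pull the sample drawer all the way out, lift out the tube rack and set it down gently, upright and flat in the steel tray. Do not let the needles knock the tubes, keep the rack upright and leave the bottles and the jar where they stand; the drawer stays out.

Things in the scene. Friction and masses are not known exactly. Their poses are not given: they have to be found in the camera images.
- head_height (a joint): height of the evaporator's needle head on its column, m: 0 = as found, in the lowest notch; it slides straight up. Notches every 0.036 (0, 0.036, 0.072). A sprung pawl on the head rides over the steel teeth of the column by itself and holds the head against falling; it falls into a notch only once the head is about 2 to 3 mm above that notch; the head then comes down to rest on it. The head weighs 0.4 to 0.7 kg and drops freely when released between notches
- lift_bar (a point): centre of the head's lift bar: a black round bar, 12 mm thick, level, along this frame's y, 60 mm straight length between two posts, 190 mm above the bench as found; 34 mm of free height under it, above the aluminium gas tube (28 mm thick, 136 mm long along y). Frame: z up, -x is the evaporator's front (where the drawer comes out). The column (24 x 26 mm, top 236 mm above the bench) stands 82 mm behind, at +x (its front face 70 mm behind). Lift along z.
- pawl (a joint): angle of the pawl, rad: 0 = fully in a notch, about 0.2 while it rides over the tip of a tooth. Dark steel strut on the left (+y) side of the column; its short tail points up above the pivot, and pressing the tail towards the column (-y) frees the head (needed only to undo a lift that went a notch too far)
- needle_head: the whole needle head: sleeve on the column, arm, level gas tube and, under it, four steel needles 3 mm thick, 32 mm apart along y; as found their tips are 22 mm down inside the glass tubes, one notch up they are 14 mm above the tubes. Origin: on the bench under the middle of the needle row while the head is in the lowest notch (rises with the head); z up, -x to the front
- tube_rack: the loose tube rack; origin: centre of the block's underside (see rack_centre)
- sample_drawer (a joint): how far the sample drawer is pulled out, m: 0 = in, 0.130 = fully out against its stop. It stays where it is left (friction about 2 N)
- drawer_knob (a point): centre of the drawer's black round knob, 24 mm thick, 20 mm long along x, on a 10 mm stem, 40 mm above the bench, its centre 26 mm in front of the evaporator's base. Frame as the evaporator's: the drawer comes out along -x; grasp the knob from above, across y
- rack_centre (a point): centre of the aluminium block of the loose tube rack, half-way up: block 40 (x) x 130 (y) x 46 mm (z), so this point is 23 mm above its underside. Four glass tubes in a row along y stand 26 mm above the block. It weighs about 0.45 kg and stands on the drawer within a rim 6 mm high, 2 to 4 mm clear of it; the drawer's floor is 36 mm above the bench. Grasp the block across x; the frame's z is up when upright
- tray_floor (a point): centre of the inner floor of the steel tray, a flat open tray 110 (x) x 180 (y) mm outside, rim 10 mm high, 2 mm walls and floor, fixed to the bench; z up. The rack fits flat with its length along the tray's y
- amber_bottle: brown screw-cap bottle, 56 mm thick, 107 mm high, standing to the right of the evaporator; origin: centre of its underside. Round about: a tall white instrument (490 mm high) fills the right of the bench from its front left corner at about x 0.48, y -0.39 back to x 0.85, y -0.30, so come in from the front; a black computer tower stands behind from x 0.80
- clear_bottle: clear screw-cap bottle, 58 mm thick, 112 mm high, standing to the left of the evaporator; origin: centre of its underside
- ferrule_jar: small jar, 37 mm thick, 48 mm high, standing to the left of the evaporator; origin: centre of its underside

How it is judged:
By the outcome, as a careful person would: the job done as asked, in the order asked, and still so for the second after the job is handed in, with the robot touching nothing.
It also fails if it takes over 69 s, if anything falls off the work surface, if the arm or the gripper's body presses on something with over 40 N, if the wrist force passes 120 N, or if a joint passes its speed limit or range.

## Working session

There is one attempt and no reset: what is moved stays moved. The work goes in short steps, Python scripts to look and compute and a tool call to move; the robot and the scene stay as the last step left them, time stands still between calls to the robot, and variables do not carry over. Pictures are saved under pics/ and viewed, at most 10 in all, crops included, and the job is handed in when it is done.

Besides the shell and the picture viewer there is one more tool, called after "Request:" in YAML: its name, and indented under it one key for each argument. arm_command: Moves the arm, as the interface text tells. Its arguments: {"type":"object","properties":{"plan":{"type":"array"},"gripper":{"type":"number"},"force":{"type":"number"}},"required":["plan"]}

```bash
mkdir -p pics; cat > h.py <<'E'
import numpy as np,cv2
from workcell import *
from scipy.spatial.transform import Rotation as Ro
def cam(n,o=None):
    c=get_calibration(n);K=np.array(c["intrinsics"])
    if n=="wrist":
        o=o or get_obs();H=np.array(c["hand_eye"]);T=np.eye(4);T[:3,:3]=Ro.from_quat(o["eef_rot"]).as_matrix();T[:3,3]=o["tool_pos"]
        M=np.linalg.inv(T@H);R,t=M[:3,:3],M[:3,3]
    else: R,t=np.array(c["R"]),np.array(c["t"])
    return K,float(c["k1"]),R,t
def ray(C,uv):
    K,k1,R,t=C;d=np.linalg.inv(K)@[uv[0],uv[1],1];d=d[:2]/d[2];s=d.copy()
    for _ in range(30): s=d/(1+k1*(s@s))
    return -R.T@t,R.T@np.array([s[0],s[1],1])
def onz(C,uv,z):
    o,d=ray(C,uv);return o+d*(z-o[2])/d[2]
def proj(C,X):
    K,k1,R,t=C;p=R@np.array(X)+t;s=p[:2]/p[2];s=s*(1+k1*(s@s));return (K@[s[0],s[1],1])[:2]
def tri(a,b):
    A=np.zeros((3,3));v=np.zeros(3)
    for o,d in (a,b):
        d=d/np.linalg.norm(d);P=np.eye(3)-np.outer(d,d);A+=P;v+=P@o
    return np.linalg.solve(A,v)
def save(n,im): cv2.imwrite(n,im[:,:,::-1])
E
python3 - <<'E'
from h import *
o=get_obs();print(o)
for n in("scene","side","wrist"):
    im=snapshot(n);save(f"pics/{n}0.png",im);C=cam(n,o);print(n,C[0].tolist(),C[1],"pos",-C[2].T@C[3],"fwd",C[2][2])
E
```

```text
{'time': 0.0, 'q': array([-1.11688861,  0.32183122, -0.07006339,  1.45165273,  0.02263034,
        1.37080126, -0.05691332]), 'joint_vel': array([ 1.91713444e-03,  5.21835936e-04,  1.20109811e-03,  7.52383782e-04,
       -2.34713450e-03,  5.90175853e-04,  3.01438312e-05]), 'joint_efforts': array([ 2.49200612e-04, -4.91289282e+01, -4.03803606e-01, -3.12529743e+01,
       -6.39027846e-02,  4.37590457e-02,  1.84256387e-04]), 'tool_pos': array([0.27659567, 0.58765064, 0.24046717]), 'eef_rot': array([ 2.18134451e-01,  9.75918261e-01, -9.42432911e-04, -1.42038067e-04]), 'force': array([-0.5142123 ,  0.62374073, -0.46857195]), 'wrist_torque': array([-0.00628063, -0.02899564,  0.00045716]), 'gripper_force': 0.0, 'width': 0.08762471334996497}
scene [[427.44488896036427, 0.0, 285.45342918009504], [0.0, 427.44488896036427, 199.08847584464237], [0.0, 0.0, 1.0]] -0.09836652145322607 pos [ 0.03768822 -0.60558858  1.09640221] fwd [ 0.42234415  0.4916517  -0.7615143 ]
side [[394.8084394952186, 0.0, 283.9182581865825], [0.0, 394.8084394952186, 206.26555030923817], [0.0, 0.0, 1.0]] -0.10278710994237995 pos [ 0.08810729 -0.71115837  0.59742361] fwd [ 0.48821545  0.73767756 -0.46634481]
wrist [[334.3076162242098, 0.0, 278.77613722953424], [0.0, 334.3076162242098, 205.65272213904404], [0.0, 0.0, 1.0]] -0.05389043317460977 pos [0.19888754 0.62398533 0.38414757] fwd [ 0.27510203 -0.13246708 -0.95224542]
```

View pics/scene0.png

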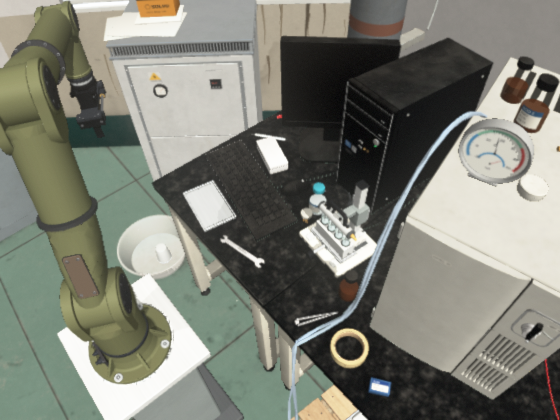

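View pics/side0.png

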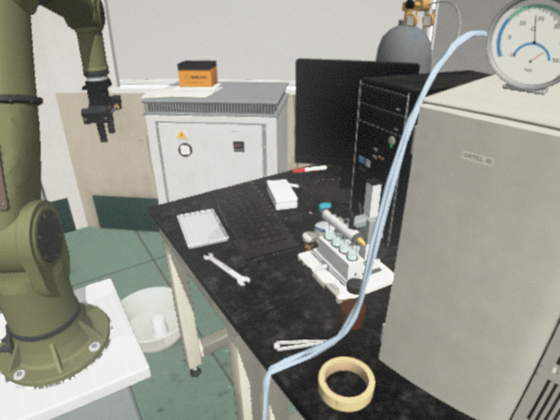

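The scene picture shows the evaporator near (338,230) and the steel tray near (208,205). The side picture shows the evaporator near (345,250) and the tray near (203,228). I'll enlarge the scene view.

```bash
python3 - <<'E'
from h import *
im=cv2.imread("pics/scene0.png")
save("pics/crop1.png",cv2.resize(im[170:310,280:400],None,fx=5,fy=4.2,interpolation=cv2.INTER_CUBIC)[:,:,::-1])
im=cv2.imread("pics/side0.png")
save("pics/crop2.png",cv2.resize(im[175:325,280:400],None,fx=5,fy=4,interpolation=cv2.INTER_CUBIC)[:,:,::-1])
C=cam("scene")
for uv in [(338,240),(208,205),(182,188),(206,180),(236,212),(212,230),(350,290),(320,300)]: print(uv,onz(C,uv,0.0).round(3))
E
```

```text
(338, 240) [ 0.658 -0.133  0.   ]
(208, 205) [0.435 0.255 0.   ]
(182, 188) [0.411 0.379 0.   ]
(206, 180) [0.495 0.355 0.   ]
(236, 212) [0.487 0.169 0.   ]
(212, 230) [0.385 0.161 0.   ]
(350, 290) [ 0.558 -0.278  0.   ]
(320, 300) [ 0.472 -0.243  0.   ]
```

View pics/crop1.png

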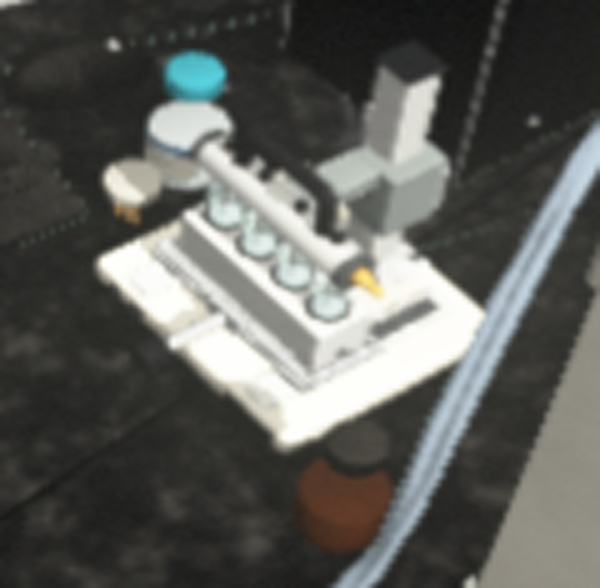

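View pics/crop2.png

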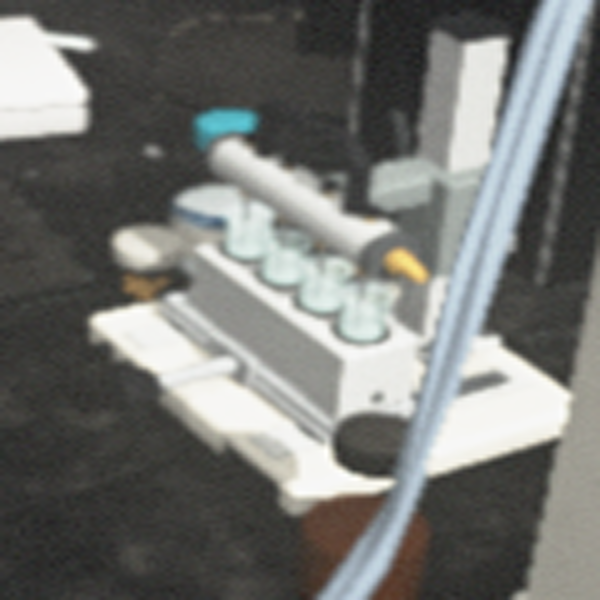

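```bash
python3 - <<'E'
from h import *
S,D=cam("scene"),cam("side")
a=lambda u,v:(280+u/5,170+v/4.2)
b=lambda u,v:(280+u/5,175+v/4)
for n,p,q,z in [("tubeL",(212,145),(230,155),.136),("tubeR",(348,268),(385,250),.136),("t1",(224,212),(247,240),.108),("t4",(328,300),(362,320),.108),("coltop",(412,60),(470,25),.236)]:
    print(n,tri(ray(S,a(*p)),ray(D,b(*q))).round(3),onz(S,a(*p),z).round(3),onz(D,b(*q),z).round(3))
for n,p,z in [("baseFL",(100,265),.03),("baseFR",(285,440),.03),("baseBR",(485,325),.03),("amberCap",(358,440),.107),("clear",(190,110),.112),("jar",(132,180),.048),("cyan",(195,70),.1)]: print(n,onz(S,a(*p),z).round(3))
im=cv2.imread("pics/scene0.png");g=cv2.cvtColor(im,6);m=(g>150).astype(np.uint8);k,l,s,c=cv2.connectedComponentsWithStats(m)
i=l[205,208];print(s[i]);cn=cv2.findContours((l==i).astype(np.uint8),0,2)[0][0]
r=cv2.approxPolyDP(cv2.convexHull(cn),4,True)[:,0];print(r.tolist(),[onz(S,x,.01).round(3).tolist() for x in r])
E
```

```text
tubeL [ 0.634 -0.073  0.138] [ 0.637 -0.073  0.136] [ 0.635 -0.07   0.136]
tubeR [ 0.614 -0.201  0.144] [ 0.62  -0.198  0.136] [ 0.623 -0.192  0.136]
t1 [ 0.626 -0.097  0.092] [ 0.618 -0.105  0.108] [ 0.609 -0.116  0.108]
t4 [ 0.619 -0.189  0.09 ] [ 0.609 -0.197  0.108] [ 0.599 -0.207  0.108]
coltop [ 0.707 -0.148  0.234] [ 0.707 -0.15   0.236] [ 0.701 -0.151  0.236]
baseFL [ 0.572 -0.05   0.03 ]
baseFR [ 0.552 -0.228  0.03 ]
baseBR [ 0.709 -0.243  0.03 ]
amberCap [ 0.544 -0.281  0.107]
clear [ 0.665 -0.027  0.112]
jar [ 0.631 -0.015  0.048]
cyan [0.703 0.006 0.1  ]
[ 183  180   53   51 1513]
[[212, 180], [235, 216], [204, 230], [183, 193]] [[0.506, 0.332, 0.01], [0.471, 0.15, 0.01], [0.363, 0.171, 0.01], [0.397, 0.348, 0.01]]
```

```bash
cat >> h.py <<'E'
def go(pos,yaw,n,tilt=None):
    "print per-call end shift (mm) and turn (deg); yaw = world heading of tool y, deg"
    o=get_obs();p=np.array(o["tool_pos"]);R0=Ro.from_quat(o["eef_rot"])
    a=np.radians(yaw);y=np.array([np.cos(a),np.sin(a),0]);z=np.array([0,0,-1.]);R1=Ro.from_matrix(np.array([np.cross(y,z),y,z]).T)
    if tilt is not None: R1=Ro.from_rotvec(np.radians(tilt))*R1
    w=(R0.inv()*R1).as_rotvec();d=(np.array(pos)-p)/n;R=R0
    for k in range(n):
        print("call",k+1,(R.inv().apply(d)*1000).round(1),np.degrees(w/n).round(2)); R=R*Ro.from_rotvec(w/n)
    print("at",p.round(4),"t",round(o["time"],2),"F",np.round(o["force"],1),"w",round(o["width"],4))
E
python3 - <<'E'
from h import *
S,D=cam("scene"),cam("side")
A=cv2.imread("pics/scene0.png").astype(int);B=cv2.imread("pics/side0.png").astype(int)
m=lambda I:((I[:,:,0]-I[:,:,2]>18)&(I[:,:,0]>110))
ma,mb=m(A),m(B)
for v in range(130,390,20):
    u=np.nonzero(ma[v,290:470])[0]
    if len(u)<3: continue
    u=290+np.median(u);o,d=ray(S,(u,v));best=[]
    for t in np.arange(.6,2,.005):
        q=proj(D,o+d*t);i,j=int(round(q[1])),int(round(q[0]))
        if 0<=i<420 and 0<=j<560 and mb[i,j]: best.append(t)
    if best: print((u,v),(o+d*min(best)).round(2),(o+d*np.median(best)).round(2),(o+d*max(best)).round(2))
go((.628,-.135,.33),-7,4)
E
```

```text
(np.float64(447.0), 130) [ 0.68 -0.34  0.57] [ 0.68 -0.34  0.56] [ 0.69 -0.34  0.56]
(np.float64(433.0), 150) [ 0.63 -0.35  0.55] [ 0.63 -0.34  0.55] [ 0.64 -0.34  0.54]
(np.float64(418.0), 170) [ 0.59 -0.35  0.52] [ 0.6  -0.34  0.51] [ 0.61 -0.34  0.51]
(np.float64(321.5), 190) [ 0.67 -0.03  0.14] [ 0.68 -0.03  0.13] [ 0.69 -0.02  0.12]
(np.float64(395.5), 210) [ 0.54 -0.35  0.45] [ 0.55 -0.35  0.44] [ 0.56 -0.34  0.42]
(np.float64(386.5), 230) [ 0.52 -0.36  0.41] [ 0.53 -0.35  0.38] [ 0.55 -0.34  0.36]
(np.float64(378.0), 250) [ 0.49 -0.36  0.36] [ 0.51 -0.35  0.34] [ 0.53 -0.34  0.31]
(np.float64(369.5), 270) [ 0.48 -0.36  0.3 ] [ 0.5  -0.35  0.27] [ 0.52 -0.34  0.23]
(np.float64(362.0), 290) [ 0.48 -0.36  0.22] [ 0.49 -0.36  0.2 ] [ 0.5  -0.35  0.18]
(np.float64(349.5), 310) [ 0.46 -0.35  0.12] [ 0.47 -0.34  0.1 ] [ 0.48 -0.34  0.08]
(np.float64(317.5), 330) [ 0.39 -0.31  0.04] [ 0.4  -0.31  0.02] [ 0.41 -0.3  -0.01]
(np.float64(294.0), 350) [ 0.32 -0.31  0.02] [ 0.32 -0.3  -0.01] [ 0.33 -0.29 -0.04]
call 1 [-156.4 -126.1  -22.1] [-2.000e-02  1.000e-02  1.795e+01]
call 2 [-187.7  -71.8  -22.2] [-2.000e-02  1.000e-02  1.795e+01]
call 3 [-200.6  -10.4  -22.3] [-2.000e-02  1.000e-02  1.795e+01]
call 4 [-194.1   51.9  -22.3] [-2.000e-02  1.000e-02  1.795e+01]
at [0.2766 0.5878 0.2407] t 0.15 F [ 0.2 -0.5  0.4] w 0.0871
```

Request:
arm_command:
  plan:
    - [[-31,-25,-8,0,0,3.6],[-62,-50,-16,0,0,7.2],[-94,-75,-24,0,0,10.8],[-125,-101,-32,0,0,14.4],[-156,-126,-40,0,0,18]]
  gripper: 50

```text
time: 0.57
tool_pos: [0.3647, 0.4056, 0.2816]
eef_rot: [0.37, 0.929, -0.0, -0.0]
force: [0.9, 0.2, -0.6]
width: 0.0616
gripper_force: 0.0
```

Request:
arm_command:
  plan:
    - [[-38,-14,-8,0,0,3.6],[-75,-29,-16,0,0,7.2],[-113,-43,-24,0,0,10.8],[-150,-57,-32,0,0,14.4],[-188,-72,-40,0,0,18]]

```text
time: 0.98
tool_pos: [0.4523, 0.2247, 0.3219]
eef_rot: [0.51, 0.86, 0.0, -0.0]
force: [1.0, 0.0, -0.6]
width: 0.0505
gripper_force: 0.0
```

Request:
arm_command:
  plan:
    - [[-40,-2,-2,0,0,3.6],[-80,-4,-4,0,0,7.2],[-120,-6,-6,0,0,10.8],[-160,-8,-8,0,0,14.4],[-200,-10,-10,0,0,18]]

```text
time: 1.4
tool_pos: [0.5399, 0.0445, 0.3317]
eef_rot: [0.639, 0.77, 0.0, -0.0]
force: [0.3, 1.0, -0.3]
width: 0.0499
gripper_force: 0.0
```

```bash
python3 - <<'E'
from h import *
go((.628,-.135,.33),-7,1)
E
```

```text
call 1 [-192.7   53.4    1.7] [ 0.02 -0.02 17.63]
at [0.5399 0.0445 0.3317] t 1.4 F [ 0.3  1.  -0.3] w 0.0499
```

Request:
arm_command:
  plan:
    - [[-38,11,0,0,0,3.5],[-77,22,0,0,0,7],[-116,32,0,0,0,10.6],[-155,43,0,0,0,14.2],[-193,53,0,0,0,17.6]]

```text
time: 1.82
tool_pos: [0.6284, -0.1349, 0.3314]
eef_rot: [0.749, 0.663, 0.0, 0.0]
force: [0.9, -0.3, 0.6]
width: 0.05
gripper_force: 0.0
```

```bash
python3 - <<'E'
from h import *
o=get_obs();im=snapshot("wrist");save("pics/w1.png",im);C=cam("wrist",o)
print(o["tool_pos"],o["eef_rot"],"bar",proj(C,(.628,-.135,.19)),"tubeends",proj(C,(.636,-.07,.136)),proj(C,(.62,-.2,.136)))
E
```

```text
[ 0.62840584 -0.13492293  0.33139213] [7.48655579e-01 6.62959141e-01 2.23279427e-05 6.15467804e-06] bar [280.01655197 198.00552842] tubeends [280.00483369 118.80724163] [279.75408009 240.98284948]
```

View pics/w1.png

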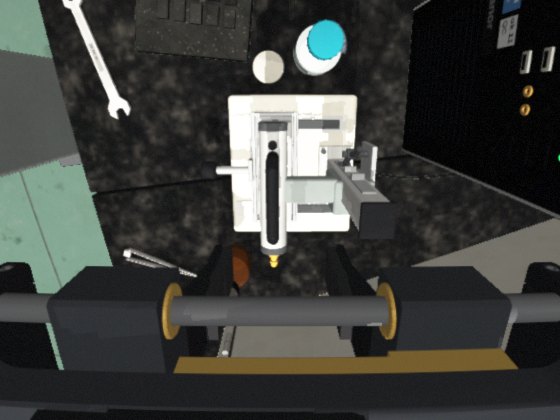

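The wrist picture shows the gas tube running from (272,118) to (274,250). The black lift bar is at column 272, rows 152–215, the knob stem is at (232,170), and the column top is at (372,218). The pose is nearly aligned, a few mm too far back.

```bash
python3 - <<'E'
from h import *
im=cv2.imread("pics/w1.png");g=cv2.cvtColor(im,6).astype(int);C=cam("wrist")
for r in range(110,262,6): print(r,g[r,255:292].tolist())
print("knob");
for r in range(160,182,2): print(r,g[r,196:250:2].tolist())
E
```

```text
110 [232, 226, 226, 228, 227, 227, 228, 228, 233, 235, 236, 236, 235, 231, 229, 238, 242, 243, 239, 238, 237, 236, 236, 236, 236, 230, 227, 226, 235, 239, 236, 235, 234, 234, 235, 235, 237]
116 [231, 244, 247, 247, 225, 189, 186, 182, 185, 184, 184, 181, 185, 186, 185, 182, 176, 173, 173, 173, 172, 173, 174, 172, 170, 172, 171, 171, 167, 165, 165, 167, 166, 164, 165, 165, 179]
122 [223, 237, 229, 181, 119, 87, 81, 75, 74, 72, 66, 62, 62, 64, 60, 62, 62, 61, 63, 60, 61, 60, 61, 63, 62, 65, 71, 74, 78, 78, 88, 98, 124, 163, 170, 169, 181]
128 [229, 237, 214, 139, 92, 90, 101, 105, 109, 112, 116, 102, 91, 90, 92, 91, 91, 90, 90, 91, 89, 87, 88, 88, 103, 110, 107, 101, 95, 90, 82, 84, 154, 202, 208, 203, 193]
134 [232, 238, 232, 223, 201, 211, 228, 239, 244, 249, 251, 249, 236, 226, 225, 224, 226, 226, 228, 229, 228, 224, 220, 222, 247, 252, 251, 246, 238, 228, 214, 184, 201, 212, 209, 202, 192]
140 [231, 232, 218, 209, 198, 205, 229, 239, 244, 248, 251, 252, 241, 227, 219, 187, 166, 154, 154, 177, 205, 209, 202, 206, 242, 249, 247, 242, 234, 225, 210, 195, 247, 253, 252, 250, 230]
146 [
[... 4193 characters left out ...]
 248, 248, 248, 248, 248, 248, 248, 248, 248, 248, 249, 248, 248, 248, 242]
172 [33, 27, 32, 46, 51, 52, 50, 48, 45, 38, 162, 250, 251, 251, 251, 251, 251, 251, 252, 252, 252, 252, 252, 252, 252, 252, 242]
174 [32, 29, 29, 42, 49, 50, 52, 51, 47, 36, 50, 120, 122, 122, 120, 116, 117, 122, 244, 254, 255, 255, 255, 255, 255, 255, 247]
176 [34, 39, 36, 40, 44, 48, 49, 51, 49, 36, 25, 31, 28, 18, 14, 15, 11, 30, 242, 255, 255, 255, 255, 255, 255, 255, 251]
178 [42, 44, 40, 33, 30, 34, 33, 36, 39, 29, 19, 10, 10, 13, 14, 20, 12, 32, 242, 255, 255, 255, 255, 255, 255, 255, 250]
180 [21, 19, 16, 17, 11, 21, 17, 16, 17, 22, 24, 25, 27, 24, 19, 25, 22, 33, 241, 255, 255, 255, 255, 255, 255, 255, 249]
```

```bash
python3 - <<'E'
from h import *
C=cam("wrist")
P={"barA":(271.8,156,.19),"barB":(272.4,241,.19),"bar1":(271.9,164,.19),"bar2":(272.4,230,.19),"tube134":(272.8-.0,134,.136),"tube236":(272.8,240,.136),"tubeA":(272.5,119,.136),"tubeB":(273,251,.136),"stemtip":(216,170,.04),"stembase":(230,170.5,.04),"baseL":(230.5,110,.03),"baseR":(234,220,.03),"coltop":(378,219,.236),"amber":(237,265,.05),"clear":(325,40,.112),"jar":(268,67,.048)}
for k,(u,v,z) in P.items(): print(k,onz(C,(u,v),z).round(4))
a=onz(C,(271.8,156,)[:2],.19);b=onz(C,(272.4,241),.19);print("yaw bar",np.degrees(np.arctan2(*(a-b)[:2])), "mid",(a+b)/2)
a=onz(C,(272.5,119),.136);b=onz(C,(273,251),.136);print("tube",np.degrees(np.arctan2(*(a-b)[:2])),(a+b)/2,np.linalg.norm(a-b))
m=(a+b)/2
go((m[0],m[1],.25),-np.degrees(np.arctan2(*(a-b)[:2])),1)
E
```

```text
barA [ 0.6267 -0.1073  0.19  ]
barB [ 0.6162 -0.1855  0.19  ]
bar1 [ 0.6259 -0.1141  0.19  ]
bar2 [ 0.6178 -0.1746  0.19  ]
tube134 [ 0.6284 -0.0948  0.136 ]
tube236 [ 0.6125 -0.2085  0.136 ]
tubeA [ 0.6302 -0.0804  0.136 ]
tubeB [ 0.6108 -0.2217  0.136 ]
stemtip [ 0.5445 -0.1412  0.04  ]
stembase [ 0.5627 -0.1444  0.04  ]
baseL [ 0.5755 -0.0685  0.03  ]
baseR [ 0.5538 -0.2174  0.03  ]
coltop [ 0.702  -0.1578  0.236 ]
amber [ 0.5498 -0.2782  0.05  ]
clear [ 0.6916 -0.0128  0.112 ]
jar [ 0.6309 -0.0253  0.048 ]
yaw bar 7.6504880026844635 mid [ 0.62149416 -0.14640152  0.19      ]
tube 7.788175715762097 [ 0.62048533 -0.151034    0.136     ] 0.14267623946744165
call 1 [-7.  -7.7 79.9] [0.05 0.48 0.12]
at [ 0.6291 -0.1445  0.3299] t 1.87 F [-0.1 -5.  -0.2] w 0.0502
```

Request:
arm_command:
  plan:
    - [[0,0,0,0,0,0],[0,0,0,0,0,0],[0,0,0,0,0,0],[0,0,0,0,0,0],[0,0,0,0,0,0]]
  gripper: 40

```text
time: 2.28
tool_pos: [0.6279, -0.1312, 0.3319]
eef_rot: [0.747, 0.665, 0.001, -0.0]
force: [-0.0, -0.3, -0.1]
width: 0.0407
gripper_force: 0.0
```

```bash
python3 - <<'E'
from h import *
o=get_obs();print(o["tool_pos"],o["eef_rot"],o["joint_vel"].round(3));im=snapshot("wrist");save("pics/w2.png",im)
g=im[:,:,0].astype(int)
for r in range(90,270,6):
    d=np.nonzero(g[r,255:292]<75)[0]; print(r,(255+d.min(),255+d.max(),len(d)) if len(d) else None, end=";")
print()
for c in (262,272,281): print(c,g[100:270,c].tolist())
go((.62,-.14,.25),-7,1)
E
```

```text
[ 0.62785358 -0.13124717  0.33194986] [ 7.46800348e-01  6.65047947e-01  6.45723349e-04 -2.26579154e-04] [ 0.002 -0.     0.006 -0.002  0.002 -0.     0.001]
90 (np.int64(255), np.int64(291), 37);96 (np.int64(255), np.int64(291), 37);102 None;108 None;114 None;120 None;126 (np.int64(262), np.int64(284), 23);132 None;138 None;144 None;150 (np.int64(270), np.int64(277), 8);156 (np.int64(271), np.int64(276), 6);162 (np.int64(268), np.int64(278), 11);168 (np.int64(268), np.int64(279), 12);174 (np.int64(267), np.int64(279), 13);180 (np.int64(268), np.int64(278), 11);186 (np.int64(268), np.int64(278), 11);192 (np.int64(268), np.int64(278), 11);198 (np.int64(268), np.int64(278), 11);204 (np.int64(268), np.int64(278), 11);210 (np.int64(268), np.int64(278), 11);216 (np.int64(268), np.int64(278), 11);222 (np.int64(268), np.int64(278), 11);228 (np.int64(268), np.int64(278), 11);234 (np.int64(268), np.int64(278), 11);240 (np.int64(255), np.int64(291), 21);246 (np.int64(255), np.int64(291), 15);252 (np.int64(255), np.int64(291), 13);258 (np.int64(255), np.int64(291), 25);264 (np.int64(255), np.int64
[... 1827 characters left out ...]
3, 243, 244, 247, 247, 244, 243, 243, 242, 242, 242, 242, 242, 242, 242, 242, 242, 246, 246, 246, 247, 247, 246, 246, 246, 246, 246, 242, 241, 241, 241, 241, 240, 239, 219, 215, 218, 218, 219, 219, 216, 216, 219, 242, 249, 250, 250, 250, 250, 250, 250, 250, 250, 250, 250, 250, 250, 249, 247, 246, 246, 246, 246, 246, 246, 248, 249, 249, 248, 244, 241, 242, 247, 248, 246, 245, 245, 245, 245, 245, 245, 244, 244, 244, 245, 247, 248, 246, 246, 245, 243, 244, 243, 245, 247, 247, 248, 248, 248, 248, 248, 247, 243, 156, 113, 111, 109, 111, 107, 80, 43, 30, 32, 32, 32, 34, 33, 32, 32, 28, 24, 23]
call 1 [-9.4 -6.9 82. ] [ 0.04 -0.06  0.35]
at [ 0.6278 -0.1315  0.332 ] t 2.33 F [ 0.3 -0.5 -0.2] w 0.04
```

View pics/w2.png

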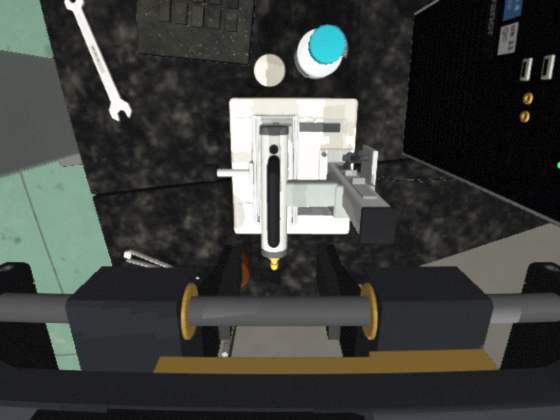

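The wrist picture at rest shows the lift bar at column 273.2, rows 156–246. The tube end caps are at rows 124 and 250, the knob at about (210,173), and the arm to the column at rows 180–205.

```bash
python3 - <<'E'
from h import *
C=cam("wrist")
P={"footA":(273.2,156,.15),"barA":(273.2,160,.196),"barB":(273.2,246.5,.196),"tubeA":(273.3,122,.14),"tubeA2":(273.3,135,.15),"tubeB":(274,250,.15),"armHi":(300,180,.136),"armLo":(300,206,.136),"stemtip":(218,173,.04),"knobfar":(204,173,.04),"stembase":(232,173.5,.04),"baseFL":(231,100,.03),"baseFR":(235,233,.03),"coltop":(378,222,.236)}
for k,(u,v,z) in P.items(): print(k,onz(C,(u,v),z).round(4))
for a,b in(((273.2,160,.196),(273.2,246.5,.196)),((273.3,135,.15),(274,248,.15)),((231,100,.03),(235,233,.03))):
    A=onz(C,a[:2],a[2]);B=onz(C,b[:2],b[2]);print("yaw",-np.degrees(np.arctan2(*(A-B)[:2])),(A+B)/2,np.linalg.norm(A-B))
E
```

```text
footA [ 0.6246 -0.1001  0.15  ]
barA [ 0.6258 -0.096   0.196 ]
barB [ 0.6162 -0.1751  0.196 ]
tubeA [ 0.6284 -0.0684  0.14  ]
tubeA2 [ 0.6271 -0.0799  0.15  ]
tubeB [ 0.6132 -0.2002  0.15  ]
armHi [ 0.6488 -0.1305  0.136 ]
armLo [ 0.646  -0.1588  0.136 ]
stemtip [ 0.5449 -0.1317  0.04  ]
knobfar [ 0.5264 -0.1295  0.04  ]
stembase [ 0.5634 -0.1346  0.04  ]
baseFL [ 0.5754 -0.0415  0.03  ]
baseFR [ 0.5522 -0.2233  0.03  ]
coltop [ 0.7016 -0.1459  0.236 ]
yaw -6.949652953795977 [ 0.62100199 -0.13556065  0.196     ] 0.07968672515831064
yaw -6.5805739273710335 [ 0.62032001 -0.13892661  0.15      ] 0.11876429252889159
yaw -7.260189133604904 [ 0.56376989 -0.1324225   0.03      ] 0.18329846462348054
```

Request:
arm_command:
  plan:
    - [[-4,-3,15,0,0,0.2],[-7.3,-6,40,0,0,0.4],[-7.3,-6,68,0,0,0.4],[-7.3,-6,90,0,0,0.4],[-7.3,-6,102,0,0,0.4]]
  gripper: 34

```text
time: 2.75
tool_pos: [0.6197, -0.1383, 0.227]
eef_rot: [0.75, 0.662, -0.001, -0.001]
force: [-1.1, 0.5, -0.6]
width: 0.0342
gripper_force: 0.0
```

Request:
arm_command:
  plan:
    - [[0,0,10,0,0,0],[0,0,20,0,0,0],[0,0,29,0,0,0],[0,0,35,0,0,0],[0,0,35,0,0,0]]

```text
time: 3.17
tool_pos: [0.6207, -0.1395, 0.1936]
eef_rot: [0.75, 0.661, -0.0, -0.0]
force: [-0.4, -0.2, -0.1]
width: 0.0341
gripper_force: 0.0
```

```bash
python3 - <<'E'
from h import *
go((.621,-.138,.194),-7,1)
im=snapshot("wrist");save("pics/w3.png",im[60:360,130:430].repeat(2,0).repeat(2,1))
go((.621,-.138,.194),-7,1)
E
```

```text
call 1 [ 1.6  0.1 -0.4] [-0.07 -0.   -0.19]
at [ 0.6207 -0.1395  0.1936] t 3.17 F [-0.4 -0.2 -0.1] w 0.0341
call 1 [ 1.6 -0.2  0.4] [-0.02 -0.   -0.19]
at [ 0.621  -0.1397  0.1944] t 3.22 F [-0.7 -0.8  0.5] w 0.0341
```

View pics/w3.png

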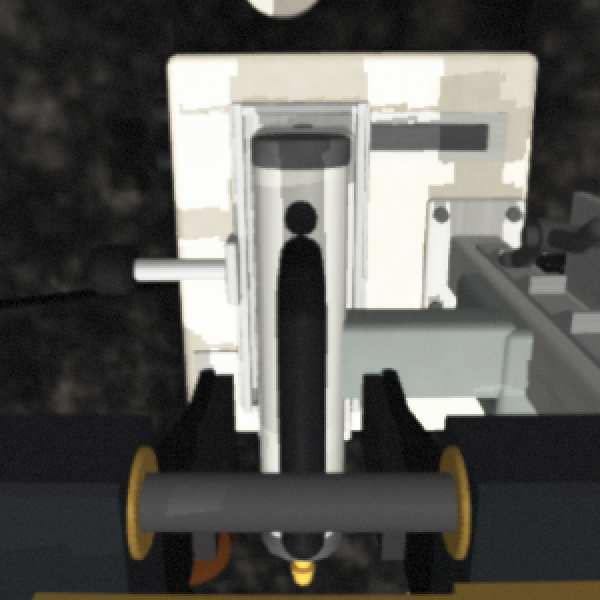

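The picture shows the bar (column 302) midway between the fingers (inner edges at 232 and 364), so I'll close the grip.

Request:
arm_command:
  plan:
    - [[0,0,0,0,0,0],[0,0,0,0,0,0],[0,0,0,0,0,0],[0,0,0,0,0,0],[0,0,0,0,0,0]]
  gripper: 4
  force: 25

```text
time: 3.63
tool_pos: [0.6217, -0.1398, 0.195]
eef_rot: [0.75, 0.661, 0.001, 0.001]
force: [1.7, 0.2, -0.4]
width: 0.0109
gripper_force: 25.0
```

Request:
arm_command:
  plan:
    - [[0,0,0,0,0,0],[0,0,-1,0,0,0],[0,0,-3,0,0,0],[0,0,-5,0,0,0],[0,0,-6,0,0,0]]

```text
time: 4.05
tool_pos: [0.6216, -0.1398, 0.2001]
eef_rot: [0.75, 0.661, 0.0, 0.001]
force: [4.9, -1.4, -5.5]
width: 0.0111
gripper_force: 25.0
```

Request:
arm_command:
  plan:
    - [[0,0,-3,0,0,0],[0,0,-6,0,0,0],[0,0,-9,0,0,0],[0,0,-12,0,0,0],[0,0,-15,0,0,0]]

```text
time: 4.47
tool_pos: [0.6216, -0.1398, 0.215]
eef_rot: [0.75, 0.661, 0.0, 0.001]
force: [4.8, -0.6, -5.8]
width: 0.0111
gripper_force: 25.0
```

Request:
arm_command:
  plan:
    - [[0,0,-3,0,0,0],[0,0,-6,0,0,0],[0,0,-9,0,0,0],[0,0,-11,0,0,0],[0,0,-12,0,0,0]]

```text
time: 4.88
tool_pos: [0.6216, -0.1398, 0.227]
eef_rot: [0.75, 0.661, 0.0, 0.001]
force: [5.5, -1.1, -7.6]
width: 0.011
gripper_force: 25.0
```

Request:
arm_command:
  plan:
    - [[0,0,0,0,0,0],[0,0,0,0,0,0],[0,0,0,0,0,0],[0,0,0,0,0,0],[0,0,0,0,0,0]]

```text
time: 5.3
tool_pos: [0.6216, -0.1399, 0.2271]
eef_rot: [0.75, 0.661, 0.0, 0.001]
force: [4.8, -0.9, -4.7]
width: 0.011
gripper_force: 25.0
```

Request:
arm_command:
  plan:
    - [[0,0,-2,0,0,0],[0,0,-4,0,0,0],[0,0,-6,0,0,0],[0,0,-7,0,0,0],[0,0,-7.5,0,0,0]]

```text
time: 5.72
tool_pos: [0.6216, -0.1398, 0.2346]
eef_rot: [0.75, 0.661, 0.0, 0.001]
force: [6.5, -1.0, -5.8]
width: 0.0113
gripper_force: 25.0
```

Request:
arm_command:
  plan:
    - [[0,0,0,0,0,0],[0,0,0,0,0,0],[0,0,0.5,0,0,0],[0,0,1.2,0,0,0],[0,0,2,0,0,0]]

```text
time: 6.13
tool_pos: [0.6216, -0.1398, 0.2327]
eef_rot: [0.75, 0.661, 0.0, 0.001]
force: [4.9, -1.8, -5.7]
width: 0.0114
gripper_force: 25.0
```

Request:
arm_command:
  plan:
    - [[0,0,0.4,0,0,0],[0,0,0.8,0,0,0],[0,0,1.2,0,0,0],[0,0,1.6,0,0,0],[0,0,1.6,0,0,0]]

```text
time: 6.55
tool_pos: [0.6216, -0.1398, 0.2313]
eef_rot: [0.75, 0.661, 0.0, 0.001]
force: [5.5, -2.0, -5.6]
width: 0.0113
gripper_force: 25.0
```

Request:
arm_command:
  plan:
    - [[0,0,0.4,0,0,0],[0,0,0.8,0,0,0],[0,0,1.2,0,0,0],[0,0,1.2,0,0,0],[0,0,1.2,0,0,0]]

```text
time: 6.97
tool_pos: [0.6216, -0.1398, 0.231]
eef_rot: [0.75, 0.661, 0.001, 0.001]
force: [5.1, -0.6, 0.5]
width: 0.0109
gripper_force: 25.0
```

Request:
arm_command:
  plan:
    - [[0,0,0.3,0,0,0],[0,0,0.3,0,0,0],[0,0,0.3,0,0,0],[0,0,0.3,0,0,0],[0,0,0.3,0,0,0]]
  gripper: 34

```text
time: 7.38
tool_pos: [0.6204, -0.1396, 0.2295]
eef_rot: [0.75, 0.661, -0.0, -0.001]
force: [-0.5, 0.7, 0.4]
width: 0.0316
gripper_force: 0.0
```

Request:
arm_command:
  plan:
    - [[0,0,-5,0,0,0],[0,0,-20,0,0,0],[0,0,-45,0,0,0],[0,0,-70,0,0,0],[0,0,-85,0,0,0]]

```text
time: 7.8
tool_pos: [0.6215, -0.14, 0.3181]
eef_rot: [0.75, 0.661, 0.001, 0.001]
force: [0.7, -0.1, 0.2]
width: 0.0341
gripper_force: 0.0
```

```bash
python3 - <<'E'
from h import *
go((.536,-.1295,.32),-97,3)
im=snapshot("side");a=im[175:325,280:400];b=cv2.imread("pics/side0.png")[175:325,280:400,::-1]
save("pics/s1.png",cv2.resize(np.hstack([b,a]),None,fx=3.3,fy=3.3,interpolation=2))
E
```

```text
call 1 [ -0.1 -28.7  -0.7] [ 0.04 -0.04 29.93]
call 2 [-14.4 -24.8  -0.7] [ 0.04 -0.04 29.93]
call 3 [-24.9 -14.3  -0.7] [ 0.04 -0.04 29.93]
at [ 0.6215 -0.14    0.3181] t 7.8 F [ 0.7 -0.1  0.2] w 0.0341
```

View pics/s1.png

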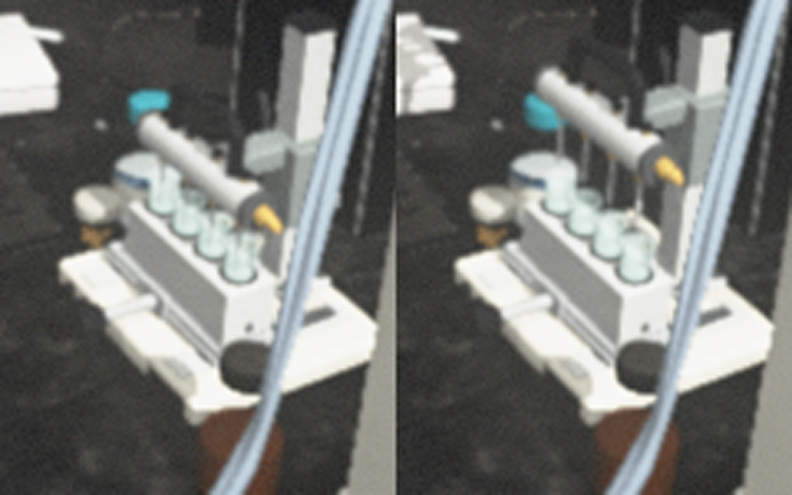

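The picture compares before (left) and after (right). The head now stands one notch up, with the needles clear above the tubes (tube at about (600,120), tubes at about (600,225)). Next is the drawer knob.

```bash
python3 - <<'E'
from h import *
go((.530,-.129,.30),83,3)
E
```

```text
call 1 [ -0.1 -31.1   6.7] [  0.11   0.1  -30.07]
call 2 [ 15.5 -27.    6.8] [  0.11   0.1  -30.07]
call 3 [ 26.9 -15.6   6.8] [  0.11   0.1  -30.07]
at [ 0.6225 -0.1404  0.3207] t 7.85 F [ 0.8 -0.   1.9] w 0.0342
```

Request:
arm_command:
  plan:
    - [[0,-6,0,0,0,-6],[0,-12,0,0,0,-12],[0,-18,0,0,0,-18],[0,-25,0,0,0,-24],[0,-31,0,0,0,-30]]
  gripper: 50

```text
time: 8.27
tool_pos: [0.5896, -0.1358, 0.3147]
eef_rot: [0.551, 0.834, -0.0, -0.0]
force: [-0.3, 0.4, -0.1]
width: 0.0494
gripper_force: 0.0
```

Request:
arm_command:
  plan:
    - [[3,-5,2,0,0,-6],[6,-11,4,0,0,-12],[9,-16,6,0,0,-18],[12,-22,8,0,0,-24],[15,-27,10,0,0,-30]]

```text
time: 8.68
tool_pos: [0.5589, -0.1325, 0.3047]
eef_rot: [0.317, 0.949, -0.0, -0.0]
force: [-0.0, 0.8, 0.5]
width: 0.0498
gripper_force: 0.0
```

Request:
arm_command:
  plan:
    - [[5,-3,2,0,0,-6],[11,-6,4,0,0,-12],[16,-9,6,0,0,-18],[22,-12,8,0,0,-24],[27,-15,10,0,0,-30]]

```text
time: 9.1
tool_pos: [0.5283, -0.128, 0.2947]
eef_rot: [0.06, 0.998, 0.0, -0.0]
force: [-0.3, 0.1, -0.3]
width: 0.05
gripper_force: 0.0
```

```bash
python3 - <<'E'
from h import *
go((.536,-.1295,.15),83,1);print(get_obs()["q"].round(2))
E
```

```text
call 1 [ -7.9  -0.6 144.7] [ 0.01 -0.04  0.1 ]
at [ 0.5283 -0.128   0.2947] t 9.1 F [-0.3  0.1 -0.3] w 0.05
[-0.25  0.07  0.46  1.65 -0.03  1.43  1.67]
```

Request:
arm_command:
  plan:
    - [[-2,0,30,0,0,0],[-5,0,65,0,0,0],[-8,-1,100,0,0,0],[-8,-1,130,0,0,0],[-8,-1,144,0,0,0]]

```text
time: 9.52
tool_pos: [0.5341, -0.1296, 0.1466]
eef_rot: [0.063, 0.998, 0.0, -0.003]
force: [-0.4, 0.3, -0.5]
width: 0.0495
gripper_force: 0.0
```

Request:
arm_command:
  plan:
    - [[0,0,8,0,0,0],[0,0,15,0,0,0],[0,0,20,0,0,0],[0,0,20,0,0,0],[0,0,20,0,0,0]]

```text
time: 9.93
tool_pos: [0.5375, -0.1302, 0.1318]
eef_rot: [0.063, 0.998, 0.0, 0.001]
force: [0.6, 0.0, 0.7]
width: 0.0498
gripper_force: 0.0
```

```bash
python3 - <<'E'
from h import *
o=get_obs();im=snapshot("wrist");C=cam("wrist",o)
print(o["tool_pos"],"knob",proj(C,(.536,-.1295,.04)),"stem",proj(C,(.553,-.1315,.04)))
save("pics/w4.png",im)
go((.536,-.1295,.042),83,1)
E
```

```text
[ 0.53745391 -0.13021876  0.13184459] knob [279.84102879 216.81163494] stem [280.01332382 237.90797875]
call 1 [ 1.9  0.5 90.1] [ 0.01  0.11 -0.2 ]
at [ 0.5376 -0.1302  0.1321] t 9.98 F [0.2 0.9 0.1] w 0.0498
```

View pics/w4.png

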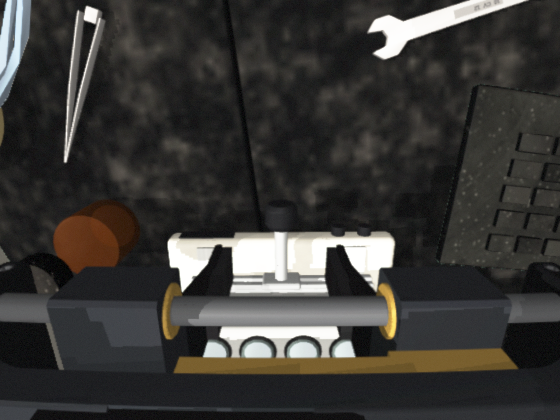

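The picture shows the knob at (282,214) with its stem below it and the brown bottle at (95,240), clear of the body. I'll descend with a 2 mm correction.

Request:
arm_command:
  plan:
    - [[1,1,22,0,0,0],[2,2,45,0,0,0],[2.5,2,65,0,0,0],[2.5,2,82,0,0,0],[2.5,2,89,0,0,0]]

```text
time: 10.4
tool_pos: [0.5338, -0.1275, 0.0406]
eef_rot: [0.063, 0.998, 0.0, -0.001]
force: [-0.6, 0.1, 0.0]
width: 0.0502
gripper_force: 0.0
```

Request:
arm_command:
  plan:
    - [[0,0,0,0,0,0],[0,0,0,0,0,0],[0,0,0,0,0,0],[0,0,0,0,0,0],[0,0,0,0,0,0]]
  gripper: 12
  force: 20

```text
time: 10.82
tool_pos: [0.5355, -0.128, 0.0431]
eef_rot: [0.063, 0.998, -0.0, 0.001]
force: [0.7, -5.5, 0.3]
width: 0.0243
gripper_force: 3.6
```

```bash
python3 - <<'E'
from h import *
go((.406,-.115,.042),83,1)
E
```

```text
call 1 [130.1  -3.3   0.8] [ 0.    0.13 -0.19]
at [ 0.5355 -0.128   0.0431] t 10.82 F [ 0.7 -5.5  0.3] w 0.0243
```

Request:
arm_command:
  plan:
    - [[0,0,0,0,0,0],[6,0,0,0,0,0],[16,0,0,0,0,0],[28,0,0,0,0,0],[40,0,0,0,0,0]]

```text
time: 11.23
tool_pos: [0.4953, -0.1237, 0.043]
eef_rot: [0.063, 0.998, -0.001, 0.002]
force: [1.8, -3.4, 4.7]
width: 0.023
gripper_force: 20.0
```

Request:
arm_command:
  plan:
    - [[12,0,0,0,0,0],[24,0,0,0,0,0],[36,0,0,0,0,0],[46,0,0,0,0,0],[54,0,0,0,0,0]]

```text
time: 11.65
tool_pos: [0.4411, -0.1173, 0.043]
eef_rot: [0.063, 0.998, -0.001, 0.001]
force: [1.5, -5.5, 4.7]
width: 0.0232
gripper_force: 20.0
```

```bash
python3 - <<'E'
from h import *
go((.406,-.115,.042),83,1);print(get_obs()["q"].round(3))
E
```

```text
call 1 [35.1 -2.1  0.9] [-0.06  0.17 -0.23]
at [ 0.4411 -0.1173  0.043 ] t 11.65 F [ 1.5 -5.5  4.7] w 0.0232
[-0.235  0.117  0.458  2.145 -0.066  0.889  1.707]
```

Request:
arm_command:
  plan:
    - [[8,0,0,0,0,0],[16,0,0,0,0,0],[23,0,0,0,0,0],[29,0,0,0,0,0],[32,0,0,0,0,0]]

```text
time: 12.07
tool_pos: [0.4094, -0.1135, 0.043]
eef_rot: [0.063, 0.998, -0.001, 0.001]
force: [0.7, -5.6, 4.4]
width: 0.0229
gripper_force: 20.0
```

Request:
arm_command:
  plan:
    - [[1,0,0,0,0,0],[2,0,0,0,0,0],[3,0,0,0,0,0],[4,0,0,0,0,0],[5,0,0,0,0,0]]

```text
time: 12.48
tool_pos: [0.4062, -0.1131, 0.0431]
eef_rot: [0.063, 0.998, -0.001, 0.003]
force: [5.3, -6.3, -1.0]
width: 0.0231
gripper_force: 20.0
```

```bash
python3 - <<'E'
from h import *
go((.406,-.115,.042),83,1);print(get_obs()["q"].round(3))
E
```

```text
call 1 [-0.  -1.9  1.1] [-0.1   0.33 -0.22]
at [ 0.4062 -0.1131  0.0431] t 12.48 F [ 5.3 -6.3 -1. ] w 0.0231
[-0.242  0.035  0.459  2.224 -0.018  0.88   1.673]
```

Request:
arm_command:
  plan:
    - [[1,0,0,0,0,0],[2,0,0,0,0,0],[3,0,0,0,0,0],[3,0,0,0,0,0],[3,0,0,0,0,0]]

```text
time: 12.9
tool_pos: [0.4061, -0.1131, 0.0432]
eef_rot: [0.063, 0.998, -0.002, 0.006]
force: [12.7, -7.7, -9.5]
width: 0.0229
gripper_force: 20.0
```

Request:
arm_command:
  plan:
    - [[-2,0,0,0,0,0],[-4,0,0,0,0,0],[-4,0,0,0,0,0],[-4,0,0,0,0,0],[-4,0,0,0,0,0]]

```text
time: 13.32
tool_pos: [0.4063, -0.1131, 0.043]
eef_rot: [0.063, 0.998, -0.001, 0.002]
force: [0.7, -5.3, 4.8]
width: 0.023
gripper_force: 20.0
```

Request:
arm_command:
  plan:
    - [[0,0,0,0,0,0],[0,0,0,0,0,0],[0,0,0,0,0,0],[0,0,0,0,0,0],[0,0,0,0,0,0]]
  gripper: 50

```text
time: 13.73
tool_pos: [0.4049, -0.1109, 0.0416]
eef_rot: [0.063, 0.998, 0.0, -0.001]
force: [0.4, -1.0, 0.2]
width: 0.0463
gripper_force: 0.0
```

Request:
arm_command:
  plan:
    - [[0,0,-15,0,0,0],[0,0,-50,0,0,0],[0,0,-90,0,0,0],[0,0,-130,0,0,0],[0,0,-150,0,0,0]]

```text
time: 14.15
tool_pos: [0.4071, -0.1116, 0.1963]
eef_rot: [0.063, 0.998, 0.0, 0.003]
force: [1.4, 1.0, -0.2]
width: 0.05
gripper_force: 0.0
```

```bash
python3 - <<'E'
from h import *
go((.492,-.122,.25),-7,3)
E
```

```text
call 1 [-28.6   0.1 -17.7] [ 0.1   0.07 29.94]
call 2 [-24.7  14.4 -17.8] [ 0.1   0.07 29.94]
call 3 [-14.2  24.7 -17.8] [ 0.1   0.07 29.94]
at [ 0.4071 -0.1116  0.1963] t 14.15 F [ 1.4  1.  -0.2] w 0.05
```

Request:
arm_command:
  plan:
    - [[-5,0,-3,0,0,6],[-11,0,-7,0,0,12],[-17,0,-10,0,0,18],[-23,0,-14,0,0,24],[-28,0,-18,0,0,30]]
  gripper: 70

```text
time: 14.57
tool_pos: [0.4333, -0.1147, 0.2098]
eef_rot: [0.321, 0.947, 0.0, -0.0]
force: [-0.2, 0.3, -0.0]
width: 0.0686
gripper_force: 0.0
```

Request:
arm_command:
  plan:
    - [[-5,3,-3,0,0,6],[-10,6,-7,0,0,12],[-15,9,-10,0,0,18],[-20,12,-14,0,0,24],[-25,14,-18,0,0,30]]

```text
time: 14.98
tool_pos: [0.4617, -0.1185, 0.2276]
eef_rot: [0.555, 0.832, -0.0, -0.001]
force: [0.2, 0.7, -0.7]
width: 0.07
gripper_force: 0.0
```

Request:
arm_command:
  plan:
    - [[-4,7,-6,0,0,8],[-8,14,-12,0,0,16],[-12,20,-16,0,0,23],[-14,24,-18,0,0,30],[-14,25,-18,0,0,30]]

```text
time: 15.4
tool_pos: [0.4908, -0.122, 0.246]
eef_rot: [0.751, 0.66, 0.0, 0.0]
force: [1.3, -0.3, 0.3]
width: 0.0702
gripper_force: 0.0
```

Request:
arm_command:
  plan:
    - [[0,0,0,0,0,0],[0,0,0,0,0,0],[0,0,0,0,0,0],[0,0,0,0,0,0],[0,0,0,0,0,0]]

```text
time: 15.82
tool_pos: [0.49, -0.1222, 0.2459]
eef_rot: [0.75, 0.662, 0.0, -0.0]
force: [-0.6, -0.0, -0.5]
width: 0.0698
gripper_force: 0.0
```

```bash
python3 - <<'E'
from h import *
o=get_obs();im=snapshot("wrist");C=cam("wrist",o)
save("pics/w5.png",im)
print(o["tool_pos"])
for s in(-1,1):
  for w in(-1,1): print(s,w,proj(C,(.492+s*.02*.9925+w*.065*.122,-.122-s*.02*.122+w*.065*.9925,.082)).round(1))
go((.492,-.122,.067),-7,1)
E
```

```text
[ 0.4899829  -0.12215518  0.24587734]
-1 -1 [262.7 252.8]
-1 1 [260.2 120.9]
1 -1 [302.2 252.7]
1 1 [304.8 120.8]
call 1 [  0.4   1.9 178.9] [ 0.   -0.01 -0.16]
at [ 0.4901 -0.1222  0.2459] t 15.87 F [-0.1  0.1  0.6] w 0.0704
```

View pics/w5.png

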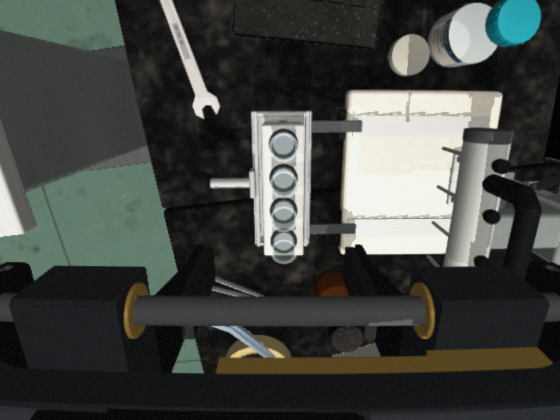

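The picture shows the drawer out and the rack block within columns 263–305 of the view, with the tubes at column 284, rows 143–244. This is within 1–2 mm of the prediction, so I'll descend.

Request:
arm_command:
  plan:
    - [[0,2,25,0,0,0],[0,2,60,0,0,0],[0,2,100,0,0,0],[0,2,130,0,0,0],[0,2,150,0,0,0]]

```text
time: 16.28
tool_pos: [0.4901, -0.122, 0.0927]
eef_rot: [0.75, 0.662, -0.001, -0.002]
force: [-0.4, 0.9, -0.6]
width: 0.0701
gripper_force: 0.0
```

Request:
arm_command:
  plan:
    - [[0,0,8,0,0,0],[0,0,15,0,0,0],[0,0,21,0,0,0],[0,0,26,0,0,0],[0,0,28,0,0,0]]

```text
time: 16.7
tool_pos: [0.4929, -0.1225, 0.0684]
eef_rot: [0.75, 0.661, 0.0, 0.0]
force: [-1.2, 0.1, -0.1]
width: 0.0698
gripper_force: 0.0
```

Request:
arm_command:
  plan:
    - [[0,0,0,0,0,0],[0,0,0,0,0,0],[0,0,0,0,0,0],[0,0,0,0,0,0],[0,0,0,0,0,0]]
  gripper: 48

```text
time: 17.12
tool_pos: [0.4923, -0.1224, 0.0683]
eef_rot: [0.75, 0.661, 0.0, 0.0]
force: [-1.3, 0.3, 1.6]
width: 0.0498
gripper_force: 3.6
```

```bash
python3 - <<'E'
from h import *
go((.492,-.122,.067),-7,1)
E
```

```text
call 1 [ 0.3 -0.3  1.3] [ 0.02 -0.02 -0.19]
at [ 0.4923 -0.1224  0.0683] t 17.12 F [-1.3  0.3  1.6] w 0.0498
```

Request:
arm_command:
  plan:
    - [[0,0,0,0,0,0],[0,0,0,0,0,0],[0,0,0,0,0,0],[0,0,0,0,0,0],[0,0,0,0,0,0]]
  force: 10
  gripper: 30

```text
time: 17.53
tool_pos: [0.4926, -0.1223, 0.0683]
eef_rot: [0.75, 0.661, 0.0, 0.0]
force: [-1.5, 1.0, 4.2]
width: 0.0488
gripper_force: 10.0
```

The fingers stopped at 49 mm, wider than the 40 mm block, so they are probably on the drawer's rim or knob plate. I'll open, go higher and close again.

Request:
arm_command:
  plan:
    - [[0,0,0,0,0,0],[0,0,0,0,0,0],[0,0,0,0,0,0],[0,0,-5,0,0,0],[0,0,-9,0,0,0]]
  gripper: 64

```text
time: 17.95
tool_pos: [0.4922, -0.1226, 0.0771]
eef_rot: [0.75, 0.661, -0.0, -0.0]
force: [-0.7, 0.4, -0.4]
width: 0.0629
gripper_force: 0.0
```

Request:
arm_command:
  plan:
    - [[0,0,0,0,0,0],[0,0,0,0,0,0],[0,0,0,0,0,0],[0,0,0,0,0,0],[0,0,0,0,0,0]]
  gripper: 30
  force: 10

```text
time: 18.37
tool_pos: [0.4927, -0.1225, 0.077]
eef_rot: [0.75, 0.661, 0.0, 0.0]
force: [0.1, 0.5, 1.6]
width: 0.04
gripper_force: 10.0
```

Request:
arm_command:
  plan:
    - [[0,0,0,0,0,0],[0,0,0,0,0,0],[0,0,0,0,0,0],[0,0,0,0,0,0],[0,0,0,0,0,0]]

```text
time: 18.78
tool_pos: [0.4924, -0.1225, 0.077]
eef_rot: [0.75, 0.661, 0.0, 0.0]
force: [1.1, -0.1, -0.4]
width: 0.0398
gripper_force: 10.0
```

Request:
arm_command:
  plan:
    - [[0,0,0,0,0,0],[0,0,0,0,0,0],[0,0,-1,0,0,0],[0,0,-3,0,0,0],[0,0,-6,0,0,0]]
  force: 45

```text
time: 19.2
tool_pos: [0.491, -0.1221, 0.082]
eef_rot: [0.75, 0.661, -0.001, -0.001]
force: [0.8, 0.1, -6.1]
width: 0.0396
gripper_force: 45.0
```

Request:
arm_command:
  plan:
    - [[0,0,-5,0,0,0],[0,0,-11,0,0,0],[0,0,-18,0,0,0],[0,0,-25,0,0,0],[0,0,-30,0,0,0]]

```text
time: 19.62
tool_pos: [0.4926, -0.1225, 0.1142]
eef_rot: [0.75, 0.661, 0.0, 0.0]
force: [-0.1, 0.7, -4.5]
width: 0.0395
gripper_force: 45.0
```

```bash
python3 - <<'E'
from h import *
go((.47,-.10,.17),-7,1);print(get_obs()["wrist_torque"])
E
```

```text
call 1 [ 19.5 -25.2 -55.8] [ 0.06 -0.01 -0.21]
at [ 0.4926 -0.1225  0.1142] t 19.62 F [-0.1  0.7 -4.5] w 0.0395
[-0.10838847  0.04224516 -0.00194804]
```

```bash
python3 - <<'E'
from h import *
o=dict(tool_pos=np.array([.48998,-.12216,.24588]),eef_rot=np.array([.75,.6615,0,0]));C=cam("wrist",o)
for z in(.108,.082): print(z,[proj(C,(.492+s*.122,-.122+s*.9925,z)).round(0).tolist() for s in(-.048,-.016,.016,.048)])
P=[onz(C,p,.108).round(4).tolist() for p in((284,143),(284,179),(284,211),(284,242))];print(P,np.mean(P,0))
g=cv2.imread("pics/w5.png",0)
for c in(262,): print(g[110:135,265:303:6].tolist())
o=get_obs();im=snapshot("wrist");C=cam("wrist",o);cv2.imwrite("pics/w6.png",im[:,:,::-1])
g=cv2.cvtColor(im,7);
hc=cv2.HoughCircles(cv2.GaussianBlur(g,(3,3),0)[60:330,200:360],3,1,15,param1=120,param2=15,minRadius=7,maxRadius=24);print(hc[0][:10]+[200,60,0] if hc is not None else None)
d=o["tool_pos"]
for z in(.145,): print([proj(C,(d[0]+s*.122,d[1]+s*.9925,z)).round(0).tolist() for s in(-.048,-.016,.016,.048)])
E
```

```text
0.108 [[283.0, 248.0], [283.0, 216.0], [283.0, 181.0], [283.0, 144.0]]
0.082 [[282.0, 237.0], [282.0, 207.0], [282.0, 174.0], [282.0, 140.0]]
[[0.4989, -0.074, 0.108], [0.4952, -0.1046, 0.108], [0.4917, -0.1336, 0.108], [0.4881, -0.1634, 0.108]] [ 0.493475 -0.1189    0.108   ]
[[41, 38, 44, 49, 46, 40, 40], [100, 83, 85, 95, 88, 86, 94], [140, 128, 128, 136, 132, 133, 137], [152, 153, 152, 154, 156, 153, 154], [156, 154, 154, 152, 155, 151, 152], [144, 148, 143, 143, 142, 133, 136], [131, 146, 139, 135, 131, 124, 128], [138, 144, 144, 132, 133, 132, 134], [150, 145, 144, 132, 137, 133, 135], [151, 142, 137, 130, 136, 135, 135], [148, 132, 127, 104, 133, 130, 134], [132, 116, 115, 74, 116, 116, 126], [110, 100, 100, 86, 97, 97, 112], [97, 97, 98, 97, 100, 96, 100], [111, 110, 114, 118, 122, 121, 122], [162, 152, 148, 150, 153, 157, 168], [220, 186, 174, 171, 173, 193, 212], [235, 201, 181, 171, 176, 210, 226], [238, 206, 178, 125, 164, 206, 227], [239, 225, 150, 58, 132, 181, 226], [238, 231, 94, 34, 79, 163, 226], [238, 233, 41, 65, 34, 161, 226], [238, 232, 49, 115, 46, 157, 225], [238, 229, 96, 191, 90, 149, 225], [238, 194, 146, 217, 159, 130, 226]]
[[275.5        263.5         23.39999962]
 [278.5        191.5         23.39999962]
 [288.5        206.5         22.29999924]
 [269.5        211.5         22.29999924]
 [276.5        285.5         22.29999924]
 [314.5        176.5         17.70000076]
 [244.5        174.5         13.39999962]
 [288.5        179.5          9.60000038]]
[[282.0, 408.0], [282.0, 352.0], [282.0, 285.0], [282.0, 206.0]]
```

Request:
arm_command:
  plan:
    - [[2,-2,-8,0,0,0],[5,-5,-20,0,0,0],[12,-10,-35,0,0,0],[25,-15,-50,0,0,0],[40,-18,-58,0,0,0]]

```text
time: 20.08
tool_pos: [0.4795, -0.0808, 0.1735]
eef_rot: [0.751, 0.661, 0.001, 0.001]
force: [1.2, -0.2, -3.9]
width: 0.0394
gripper_force: 45.0
```

```bash
python3 - <<'E'
from h import *
go((.433,.2465,.17),-11,3)
E
```

```text
call 1 [106.2 -29.2   1.1] [ 0.04 -0.01  1.23]
call 2 [105.6 -31.5   1.1] [ 0.04 -0.01  1.23]
call 3 [104.9 -33.8   1.2] [ 0.04 -0.01  1.23]
at [ 0.4795 -0.0808  0.1735] t 20.08 F [ 1.2 -0.2 -3.9] w 0.0394
```

Request:
arm_command:
  plan:
    - [[18,-5,0,0,0,0.2],[38,-11,0,0,0,0.5],[60,-17,0,0,0,0.8],[83,-23,0,0,0,1],[106,-29,0,0,0,1.2]]

```text
time: 20.5
tool_pos: [0.4634, 0.0294, 0.1719]
eef_rot: [0.757, 0.653, 0.0, 0.0]
force: [0.4, 0.9, -4.3]
width: 0.0396
gripper_force: 45.0
```

Request:
arm_command:
  plan:
    - [[23,-7,0,0,0,0.2],[45,-14,0,0,0,0.5],[66,-20,0,0,0,0.8],[87,-26,0,0,0,1],[106,-32,0,0,0,1.2]]

```text
time: 20.92
tool_pos: [0.4471, 0.1394, 0.1719]
eef_rot: [0.764, 0.646, 0.0, 0.0]
force: [0.4, 0.6, -5.4]
width: 0.0398
gripper_force: 45.0
```

Request:
arm_command:
  plan:
    - [[19,-6,5,0,0,0.2],[40,-13,13,0,0,0.5],[64,-21,20,0,0,0.8],[90,-29,26,0,0,1],[105,-34,30,0,0,1.2]]

```text
time: 21.33
tool_pos: [0.4303, 0.2504, 0.1413]
eef_rot: [0.77, 0.638, 0.0, -0.001]
force: [0.1, -0.3, -4.4]
width: 0.0398
gripper_force: 45.0
```

Request:
arm_command:
  plan:
    - [[0,0,0,0,0,0],[0,0,0,0,0,0],[0,0,0,0,0,0],[0,0,0,0,0,0],[0,0,0,0,0,0]]

```text
time: 21.75
tool_pos: [0.4322, 0.246, 0.1415]
eef_rot: [0.771, 0.637, 0.0, 0.0]
force: [-0.1, -0.9, -4.6]
width: 0.0396
gripper_force: 45.0
```

```bash
python3 - <<'E'
from h import *
o=get_obs();im=snapshot("wrist");C=cam("wrist",o);cv2.imwrite("pics/w7.png",im[:,:,::-1])
# tray mask: bright pixels near tray; report outline edges at z .01
g=cv2.cvtColor(im,7)
a=np.radians(-10.9);X=np.array([np.cos(a),np.sin(a),0]);Y=np.array([-np.sin(a),np.cos(a),0]);c=np.array([.434,.25,.01])
prof=lambda s,t0,t1,ax:[int(g[int(q[1]),int(q[0])]) if 0<=q[1]<420 and 0<=q[0]<560 else -1 for q in (proj(C,c+(Y*s+X*t if ax else X*s+Y*t)) for t in np.arange(t0,t1,.002))]
print("x- edges at y=.07",prof(.07,-.07,-.04,1));print("x+",prof(.07,.04,.07,1))
print("y+ at x=-.04",prof(-.04,.075,.105,0));print("y+ at x=.04",prof(.04,.075,.105,0))
go((.433,.2465,.06),-11,1);print(get_obs()["wrist_torque"])
E
```

```text
x- edges at y=.07 [38, 41, 39, 39, 40, 67, 246, 201, 227, 236, 239, 247, 245, 248, 246, 245]
x+ [238, 233, 235, 235, 233, 102, 206, 207, 30, 24, 25, 31, 27, 29, 32, 28]
y+ at x=-.04 [246, 246, 245, 246, 246, 245, 241, 246, 207, 22, 21, 24, 21, 24, 24]
y+ at x=.04 [241, 247, 248, 247, 248, 247, 245, 245, 219, 20, 17, 8, 17, 24, 25]
call 1 [ 0.5  0.7 81.4] [ 0.03 -0.01  0.1 ]
at [0.4322 0.2462 0.1414] t 21.8 F [ 0.8 -0.5 -5. ] w 0.0392
[-0.0782994  0.0140679 -0.0075901]
```

The tray edges seen by the wrist camera agree with my tray pose to 2 mm, so I'll lower the rack.

Request:
arm_command:
  plan:
    - [[0,0,15,0,0,0],[0,0,35,0,0,0],[0,0,55,0,0,0],[0,0,72,0,0,0],[0,0,84,0,0,0]]

```text
time: 22.22
tool_pos: [0.4312, 0.246, 0.0555]
eef_rot: [0.771, 0.637, -0.001, -0.0]
force: [0.4, -0.8, -4.5]
width: 0.0398
gripper_force: 45.0
```

Request:
arm_command:
  plan:
    - [[0,0,3,0,0,0],[0,0,6,0,0,0],[0,0,8,0,0,0],[0,0,9.5,0,0,0],[0,0,10.5,0,0,0]]

```text
time: 22.63
tool_pos: [0.4324, 0.2474, 0.0472]
eef_rot: [0.771, 0.637, 0.001, 0.0]
force: [-0.5, 0.0, -4.7]
width: 0.0397
gripper_force: 45.0
```

Request:
arm_command:
  plan:
    - [[0,0,0.4,0,0,0],[0,0,0.8,0,0,0],[0,0,1.2,0,0,0],[0,0,1.6,0,0,0],[0,0,2,0,0,0]]

```text
time: 23.05
tool_pos: [0.4318, 0.2471, 0.0446]
eef_rot: [0.77, 0.637, 0.0, 0.0]
force: [-0.0, 0.0, -5.0]
width: 0.0398
gripper_force: 45.0
```

Request:
arm_command:
  plan:
    - [[0,0,0.3,0,0,0],[0,0,0.6,0,0,0],[0,0,0.9,0,0,0],[0,0,1.2,0,0,0],[0,0,1.5,0,0,0]]

```text
time: 23.47
tool_pos: [0.4317, 0.247, 0.0431]
eef_rot: [0.77, 0.637, -0.0, -0.0]
force: [-1.0, -0.7, -0.9]
width: 0.0396
gripper_force: 45.0
```

Request:
arm_command:
  plan:
    - [[0,0,0.2,0,0,0],[0,0,0.4,0,0,0],[0,0,0.6,0,0,0],[0,0,0.8,0,0,0],[0,0,0.8,0,0,0]]

```text
time: 23.88
tool_pos: [0.4317, 0.2471, 0.043]
eef_rot: [0.771, 0.637, -0.0, -0.0]
force: [-4.3, -1.9, 4.5]
width: 0.0401
gripper_force: 45.0
```

Request:
arm_command:
  plan:
    - [[0,0,-0.5,0,0,0],[0,0,-0.5,0,0,0],[0,0,-0.5,0,0,0],[0,0,-0.5,0,0,0],[0,0,-0.5,0,0,0]]
  force: 10

```text
time: 24.3
tool_pos: [0.4318, 0.2471, 0.043]
eef_rot: [0.77, 0.637, 0.0, -0.0]
force: [-3.3, -2.2, 5.9]
width: 0.0402
gripper_force: 10.0
```

Request:
arm_command:
  plan:
    - [[0,0,0,0,0,0],[0,0,0,0,0,0],[0,0,0,0,0,0],[0,0,0,0,0,0],[0,0,0,0,0,0]]
  gripper: 64

```text
time: 24.72
tool_pos: [0.4319, 0.2472, 0.0426]
eef_rot: [0.771, 0.637, 0.0, 0.0]
force: [-0.2, 0.1, 0.5]
width: 0.0617
gripper_force: 0.0
```

Request:
arm_command:
  plan:
    - [[0,0,-5,0,0,0],[0,0,-25,0,0,0],[0,0,-60,0,0,0],[0,0,-100,0,0,0],[0,0,-140,0,0,0]]

```text
time: 25.13
tool_pos: [0.4312, 0.2466, 0.1842]
eef_rot: [0.771, 0.637, -0.0, -0.0]
force: [1.2, 0.8, -0.2]
width: 0.0637
gripper_force: 0.0
```

Request:
arm_command:
  plan:
    - [[0,0,-20,0,0,0],[0,0,-40,0,0,0],[0,0,-55,0,0,0],[0,0,-60,0,0,0],[0,0,-60,0,0,0]]

```text
time: 25.55
tool_pos: [0.4324, 0.2475, 0.2443]
eef_rot: [0.771, 0.637, 0.002, 0.0]
force: [-0.2, 0.7, -0.4]
width: 0.0639
gripper_force: 0.0
```

```bash
python3 - <<'E'
from h import *
o=get_obs();im=snapshot("wrist");C=cam("wrist",o);g=cv2.cvtColor(im,7);print(o["tool_pos"],o["width"])
a=np.radians(-11);Y=np.array([-np.sin(a),np.cos(a)]);p=np.array([.432,.247])+Y*.0035
print("pred tube tops",[proj(C,(*(p+Y*s),.074)).round(0).tolist() for s in(-.048,-.016,.016,.048)])
hc=cv2.HoughCircles(g[60:330,180:380],3,1,20,param1=120,param2=14,minRadius=7,maxRadius=20);print((hc[0][:8]+[180,60,0]).round(0).tolist())
# bottles, jar, drawer, head: scene before/after difference
A=cv2.imread("pics/scene0.png")[:,:,::-1];B=snapshot("scene");save("pics/end.png",B)
d=(cv2.absdiff(A,B).max(2)>45).astype(np.uint8);n,l,s,c=cv2.connectedComponentsWithStats(cv2.morphologyEx(d,2,np.ones((3,3))))
print([r.tolist() for r in s[1:] if r[4]>20])
E
```

```text
[0.43241813 0.24747846 0.24428037] 0.06389755269662384
pred tube tops [[279.0, 233.0], [280.0, 203.0], [280.0, 171.0], [280.0, 137.0]]
[[278.0, 200.0, 13.0], [278.0, 172.0, 9.0], [278.0, 230.0, 8.0], [278.0, 140.0, 13.0]]
[[0, 1, 89, 100, 4394], [131, 23, 67, 23, 1028], [75, 52, 154, 111, 6750], [46, 77, 35, 40, 768], [67, 118, 9, 10, 67], [0, 124, 77, 118, 4428], [57, 142, 47, 108, 1344], [197, 180, 7, 6, 31], [345, 196, 27, 21, 184], [345, 198, 12, 8, 79], [321, 201, 34, 42, 482], [201, 203, 5, 6, 21], [314, 207, 6, 6, 30], [362, 214, 7, 8, 41], [355, 219, 5, 6, 27], [75, 223, 18, 42, 396], [315, 223, 28, 35, 267], [324, 223, 6, 5, 24], [347, 226, 9, 5, 30], [331, 230, 6, 7, 30], [26, 234, 48, 88, 1251], [276, 236, 50, 50, 1180], [354, 241, 13, 10, 61], [65, 256, 16, 12, 94], [329, 262, 5, 5, 22], [113, 267, 12, 9, 81], [108, 276, 6, 4, 21], [130, 281, 12, 25, 127], [106, 292, 19, 43, 412], [73, 300, 22, 16, 169], [68, 325, 24, 17, 189]]
```

```bash
python3 -c "
from workcell import *
print(job_done())"
```

```text
the job is handed in; nothing more can be done
None
```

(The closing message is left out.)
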